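Press the shouldered bearing bush into the coffee grinder

TASK

The coffee grinder is being put back together: press the wider of the two brass bearing bushes, stem down, into the bore of the round bearing housing on top of the grinder until its shoulder sits flush on the rim all round, then let go. The housing does not sit exactly in the middle, so feel your way into the bore with light pressure, then press steadily; never lean on it with more than about 30 N (3 kg). Leave the slimmer bush where it stands and do not knock over or shove the honey jar.

Things in the scene. Friction and masses are not known exactly. Their poses are not given: they have to be found in the camera images.
- wide_bush_mid (a point): Centre of the bush to fit: turned brass, standing upright, 60 mm tall. From the foot up: stem 30 mm across, 24 long, foot chamfered 1.3 mm; shoulder 44 across, 6 thick; round boss 26 across, 30 long, to hold it by (from above, any yaw). 16 mm hole down the axis, about 0.2 kg. Site on the axis, 30 mm above the foot, level with the shoulder's upper face; z up along the bush.
- wide_bush_shoulder (a point): Point on the same bush's axis, in the plane of its shoulder's underside: 24 mm above the foot. This plane must come down on the housing's rim.
- slim_bush_mid (a point): Centre of the other brass bush, not needed here: same height, lengths and boss, but its stem is 23 mm and its shoulder 36 mm across. It stands upright 10 to 20 cm from the wide one; which of the two is nearer to the robot varies.
- grinder_mouth (a point): Point over the middle of the coffee grinder, at the height of the flat rim of its bearing housing (116 mm above the worktop); z up. The housing is clamped through slots: its axis lies up to 6 mm off this point along the grinder's x and up to 6 mm along its y, either way, differently every time. It does not give way when pushed. A stem that misses the bore stands on the rim, foot at this height.
- grinder: Coffee grinder, fixed: grey box 116 mm square, top plate 88 mm up; origin under its centre, -x its front. On it the housing: aluminium ring 60 mm across, 28 tall, bore vertical, 32 across, sharp-edged, 28 deep. In the bore, 2 to 18 mm down, four sprung strips lean in to 28 mm and grip the stem: from 11 mm in, 6 to 16 N to push it down; then they hold it. The shoulder meeting the rim is felt as a sudden rise.
- honey_jar_mid (a point): Centre of a glass honey jar with a dark lid (63 mm across, 94 mm tall) that stands upright on the worktop behind the bushes; leave it alone.
- wide_bush: The wide bush; origin at the centre of its foot, z up along its axis.
There are look-alikes about, which are no part of the job. What is shaped like the wide_bush but blue is not meant.

How it is judged:
By the outcome, as a careful person would: the job done as asked, in the order asked, and still so for the second after the job is handed in, with the robot touching nothing.
It also fails if it takes over 64 s, if anything falls off the work surface, if the arm or the gripper's body presses on something with over 40 N, if the wrist force passes 120 N, or if a joint passes its speed limit or range.

ROBOT

A 6-joint arm with a two-finger parallel gripper is mounted at the origin on a cart in front of the work surface, level with it; the furniture and walls round the work are solid. World frame = base frame: x ahead of the robot, y to its left, z up, the work surface at z = 0. Lengths are in mm, angles in rad, forces in N, time in s.
With the tool pointing down it reaches from about 275 to 1000 mm from the base axis. Payload 8.4 kg.
Tool frame: the origin (TCP) lies at the very end of the fingers, on their centre line; the grasp point (between the pads) lies behind it (ctrl.hold_point_z is the z of the grasp point in the tool frame, in mm); z points along the fingers, y is the line along which they close (so a half turn about z gives the same grasp; the last joint's range is limited). The gripper opens to 85 mm and grips with 20 to 120 N. Pads are 22 mm wide; open, the fingers measure 114 mm over their backs; the gripper's body (76 mm by 85 mm) begins 54 mm behind the grasp point. The pads swing forward as they close: fully open they stand 13 mm farther back than shut.
Start: joints at [1.15, 0.353, 1.633, -0, 1.155, -0.002], TCP at [254.164, 570.989, 231.281] pointing down, gripper open.
Joint ranges: [-2.63, 2.63], [-0.92, 2.1], [0.06, 2.66], [-1.3, 4.44], [0, 2.69], [-3.02, 3.02]. Speed limits (rad/s): [2.22, 2.22, 2.79, 3.14, 3.14, 3.14].

INTERFACE

Orientations are given as [roll, pitch, yaw] about the fixed x, y, z axes, in that order (R = Rz(yaw) Ry(pitch) Rx(roll)).
In Python, from cell import ctrl gives the robot as it stands. The module is installed in compiled form; this text tells all that it offers.
- The arm moves only by the tool drive_tool, never from a script. Its argument "plan" is text: rows parted by semicolons, each of 5 numbers parted by spaces: the opening, from 0 (shut) to 1 (fully open), then the shift along the world's x, y, z normalised to -1 to 1, where 1 is 0.05 m, then the turn about the world's z normalised to -1 to 1, where 1 is 30 degrees. In form: grip x y z turn; .... A call has 1 to 12 rows; each row shifts and turns the commanded pose from where the row before left it; what a row does not reach is not made up. A row lasts 1/12 s, in which the tool goes at most 41.7 mm and 7.16 degrees, less where a joint would pass 70% of its speed; a pose out of reach is approached as far as the arm can. A call with a number of a shift or a turn outside -1 to 1 is refused whole. A call with a gripper value outside its range is refused whole. The fingers move at their own pace and stop on an object; the grip force is fixed at half the most. Time passes only in rows, so rows that do not move let the fingers close. It gives the time, the measured TCP pose, the force, the opening and the grip force at its end, in the units of the state.
- ctrl.read_state(): the state, without advancing time (a new reading comes with each control period).
- ctrl.capture(name): name is "scene" or "side" or "wrist"; returns (picture, depth): 384x512x3 uint8, red, green, blue; 384x512 float32, mm along the optical axis (not along the pixel's ray), 0 where there is no reading.
- ctrl.calibration(name): a dict with "fov_y" (degrees; the focal length in pixels is half the picture's height over the tangent of half this angle, whatever the lens; pixels are square), "cx", "cy" (the principal point, pixels), "xyz" and "attitude" of the camera in the world. Camera axes: x right, y down, z forward; pixel columns grow to the right and rows downward; lengths in mm; the calibration is good to about 2 mm. The wrist camera is an equidistant fisheye: a pixel r from the principal point sees the ray r / f radians off the axis. A picture is of the moment at which its call begins: read the wrist's pose just before it. calibration takes no time and is no camera call; for the wrist camera it gives the pose at the moment of the call.
- ctrl.close_job(): hands the job in; it is judged then, once.
The state is a dict: "clock": time; "joint_pos": joint angles; "qd": joint speeds; "tau": joint torques, N m; "tool_pos": TCP position; "tcp_rot": TCP orientation; "ft_force": force on the tool from outside, world axes, zero at the start; "torque": the same for the moment, N m; "grip_width": finger opening in mm; "grasp_force": force on a finger pad.
Only numpy, scipy, OpenCV 4.12 (cv2) and the standard library are available. Lean on these libraries where they do the work, as an engineer would, in place of code of your own. Each camera call takes 0.05 s, during which the arm holds its last target. There are 200 camera calls.

## Working session

There is one attempt and no reset: what is moved stays moved. The work goes in short steps, Python scripts to look and compute and a tool call to move; the robot and the scene stay as the last step left them, time stands still between calls to the robot, and variables do not carry over. Pictures are saved under pics/ and viewed, at most 10 in all, crops included, and the job is handed in when it is done.

Besides the shell and the picture viewer there is one more tool, called after "Call:" as name(argument=value, ...) on one line, values as JSON. drive_tool: Moves the arm, as the interface text tells. Scaled input: -1 to 1 covers 0.05 m each way for a shift and 30 degrees each way for a turn. Its arguments: {"type":"object","properties":{"plan":{"type":"string"}},"required":["plan"]}

```bash
mkdir -p pics
cat > h.py <<'E'
import numpy as np,cv2
from cell import ctrl
from scipy.spatial.transform import Rotation as R
def rot(a):
    a=np.array(a,float)
    return a if a.shape==(3,3) else R.from_euler('xyz',a).as_matrix()
def ray(c,u,v,fish=False):
    f=192/np.tan(np.radians(c['fov_y'])/2); x=(u-c['cx']);y=(v-c['cy'])
    if fish:
        r=np.hypot(x,y)+1e-9;t=r/f;d=np.array([np.sin(t)*x/r,np.sin(t)*y/r,np.cos(t)])
    else: d=np.array([x/f,y/f,1])
    return np.array(c['xyz'],float),rot(c['attitude'])@d
def onz(c,u,v,z,fish=False):
    o,d=ray(c,u,v,fish); return o+d*(z-o[2])/d[2]
def pt(c,u,v,D,fish=False):
    o,d=ray(c,u,v,fish); return o+d*D/(1 if not fish else (rot(c['attitude']).T@d)[2])
E
python3 - <<'E'
from h import *
import pickle
S={}
for n in("scene","side","wrist"):
    c=ctrl.calibration(n);p,d=ctrl.capture(n);S[n]=(c,p,d);print(n,c)
pickle.dump(S,open('s.pkl','wb'))
cv2.imwrite('pics/a.png',cv2.resize(S['scene'][1][:,:,::-1],(800,600)))
cv2.imwrite('pics/b.png',cv2.resize(S['side'][1][:,:,::-1],(800,600)))
print(ctrl.read_state(),ctrl.hold_point_z)
E
```

```text
scene {'fov_y': 57.84991167984604, 'cx': 248.05381933024958, 'cy': 194.9268342771834, 'xyz': array([ 152.33917538, -166.14363397,  766.7993484 ]), 'attitude': array([-2.49942628, -0.0170302 , -1.01861755])}
side {'fov_y': 45.204322189366316, 'cx': 252.36832597287952, 'cy': 185.67174732794646, 'xyz': array([ 307.13533216, -613.88517288,  564.06331265]), 'attitude': array([-2.11673227,  0.00533883, -0.39958053])}
wrist {'fov_y': 65.70646984690485, 'cx': 259.319306347282, 'cy': 194.51006905532662, 'xyz': array([182.61675255, 602.4230748 , 373.84371789]), 'attitude': array([2.83404313e+00, 1.64372547e-03, 1.15234394e+00])}
{'clock': 0.15, 'joint_pos': array([ 1.14963107e+00,  3.53482682e-01,  1.63395762e+00, -4.99241546e-06,
        1.15520698e+00, -2.42154507e-03]), 'qd': array([-0.00014692, -0.00156002, -0.00083909,  0.00125378, -0.00017072,
       -0.00048433]), 'tau': array([-1.14730061e-03, -6.05641794e+01, -3.42337704e+01, -4.31512899e-05,
        6.12534728e-03,  2.28949420e-05]), 'tool_pos': array([253.99853022, 570.66305218, 230.74055671]), 'tcp_rot': array([-3.14053801e+00,  2.01147694e-06,  2.72285097e+00]), 'ft_force': array([ 0.42006219,  0.19897706, -0.43352817]), 'torque': array([-0.00167581,  0.07556274, -0.01432371]), 'grasp_force': 0.0, 'grip_width': 85.24335304758188} -18.700000000000003
```

View pics/a.png

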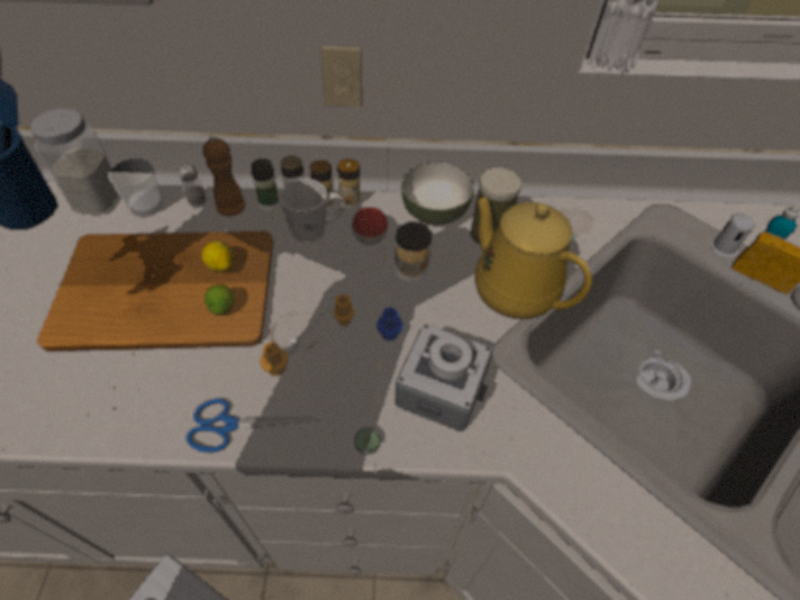

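View pics/b.png

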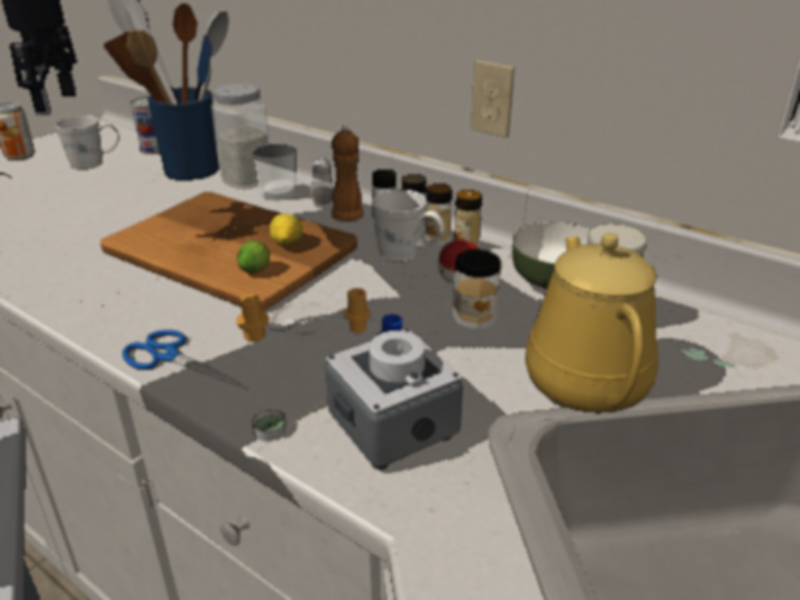

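Scene picture (800x600): candidates are brass bush A (273,358), brass bush B (344,308) and the blue look-alike (389,323), which is excluded. The grinder ring is at (450,353) and the honey jar at (412,250). A looks wider than B, so I'll measure both and check in a crop.

Run:
```python
from h import *
import pickle
S=pickle.load(open('s.pkl','rb'))
c,p,d=S['scene']
hsv=cv2.cvtColor(p,cv2.COLOR_RGB2HSV)
m=((hsv[...,0]>8)&(hsv[...,0]<24)&(hsv[...,1]>130)&(hsv[...,2]>60)).astype(np.uint8)
for n,(u,v) in dict(A=(175,229),B=(220,197)).items():
    w=np.zeros_like(m);w[v-20:v+20,u-15:u+15]=1
    k,l,st,ce=cv2.connectedComponentsWithStats(m*w);i=1+np.argmax(st[1:,4])
    print(n,st[i],ce[i],onz(c,*ce[i],30).round(),)
    ys,xs=np.where(l==i);P=np.array([pt(c,x,y,d[y,x]) for x,y in zip(xs,ys) if d[y,x]>0])
    top=P[P[:,2]>54];print(' top',top.mean(0).round(1),len(top))
    for lo,hi in((0,20),(22,32),(38,60)):
        q=P[(P[:,2]>lo)&(P[:,2]<hi)]; print(lo,hi,len(q),np.ptp(q@[np.cos(-1.0186),np.sin(-1.0186),0]).round(1))
# ring & grinder
u0,v0=288,226
ys,xs=np.mgrid[195:280,240:325];P=np.array([pt(c,x,y,d[y,x]) for x,y in zip(xs.ravel(),ys.ravel())])
q=P[(P[:,2]>109)&(P[:,2]<125)];(ce,r)=cv2.minEnclosingCircle(q[:,:2].astype(np.float32));print('ring',ce,r,q.mean(0),len(q))
q=P[(P[:,2]>80)&(P[:,2]<96)];print('plate',cv2.minAreaRect(q[:,:2].astype(np.float32)),len(q))
print('jar',onz(c,412*.64,236*.64,94), onz(c,389*.64,325*.64,30))
s=cv2.resize(p[170:260,150:330,::-1],(800,400),interpolation=cv2.INTER_CUBIC)
cv2.imwrite('pics/c.png',s)
```

```text
A [167 219  17  21 236] [174.66525424 229.53389831] [441. 209.  30.]
 top [439.6 206.4  59.1] 53
0 20 11 17.3
22 32 89 39.9
38 60 85 24.0
B [214 189  12  19 148] [219.41216216 197.60135135] [580. 171.  30.]
 top [575.3 167.2  59. ] 46
0 20 9 10.7
22 32 37 29.2
38 60 70 23.6
ring (549.1845703125, -38.82822799682617) 30.5357666015625 [547.70762753 -39.69867573 115.81551047] 409
plate ((544.7597045898438, -36.301300048828125), (112.53398132324219, 112.16695404052734), 8.610395431518555) 1522
jar [733.94211798 129.64956824  94.        ] [593.60159182  88.23930161  30.        ]
```

View pics/c.png

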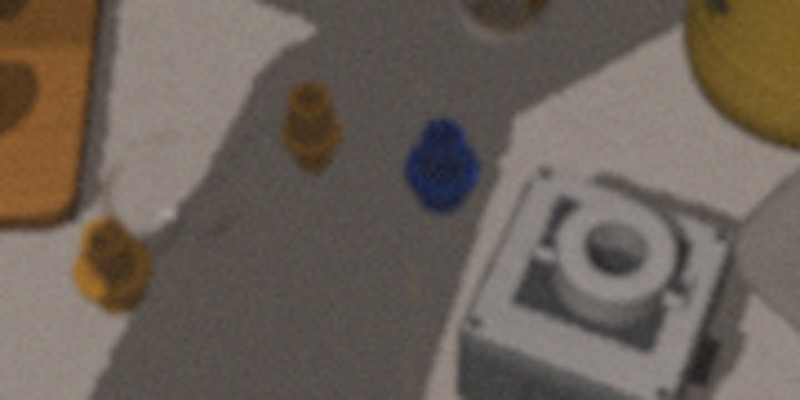

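Crop: bush A at (112,262) has a shoulder about 40 mm across, so it is the wide one. B at (312,127) is about 29 mm, so it is the slim one, and the blue bush at (442,165) is excluded. Something thin and shiny lies beside A at (165,212), which I'll check from the wrist. Moving over A now.

Call:
drive_tool(plan="1 0.37 -0.73 -0.06 0; 1 0.37 -0.73 -0.06 0; 1 0.37 -0.73 -0.06 0; 1 0.37 -0.73 -0.06 0; 1 0.37 -0.73 -0.06 0; 1 0.37 -0.73 -0.06 0; 1 0.37 -0.73 -0.06 0; 1 0.37 -0.73 -0.06 0; 1 0.37 -0.73 -0.06 0; 1 0.37 -0.73 -0.06 0; 1 0 0 0 0; 1 0 0 0 0")

```text
clock: 1.15
tool_pos: [439.8, 204.1, 201.0]
tcp_rot: [-3.141, -0.0, 2.718]
ft_force: [-0.5, 1.0, 0.2]
grip_width: 85.3
grasp_force: 0.0
```

Run:
```python
from h import *
import pickle
s=ctrl.read_state();print(s['tool_pos'],s['tcp_rot'],s['clock'],s['ft_force'])
c=ctrl.calibration('wrist');p,d=ctrl.capture('wrist');pickle.dump((c,p,d,s),open('w.pkl','wb'));print(c)
cv2.imwrite('pics/d.png',cv2.resize(p[:,:,::-1],(800,600)))
hsv=cv2.cvtColor(p,cv2.COLOR_RGB2HSV)
m=((hsv[...,0]>8)&(hsv[...,0]<24)&(hsv[...,1]>130)&(hsv[...,2]>60)).astype(np.uint8)
k,l,st,ce=cv2.connectedComponentsWithStats(m)
for i in range(1,k):
    if st[i,4]>150:
        ys,xs=np.where(l==i)
        P=np.array([pt(c,x,y,d[y,x],True) for x,y in zip(xs,ys) if d[y,x]>0]);t=P[(P[:,2]>54)&(P[:,2]<70)]
        sh=P[(P[:,2]>26)&(P[:,2]<34)]
        print(st[i],ce[i], len(t), t.mean(0).round(1) if len(t) else '',cv2.minEnclosingCircle(t[:,:2].astype(np.float32)) if len(t) else '',cv2.minEnclosingCircle(sh[:,:2].astype(np.float32)) if len(sh) else '')
```

```text
[439.75406946 204.05161934 201.04254487] [-3.14115218e+00 -3.68863960e-04  2.71847407e+00] 1.15 [-0.47616311  0.98187313  0.15654559]
{'fov_y': 65.70646984690485, 'cx': 259.319306347282, 'cy': 194.51006905532662, 'xyz': array([368.53092283, 236.05624902, 344.29478682]), 'attitude': array([2.83440459e+00, 8.00589177e-04, 1.14798159e+00])}
[  315     0   197   259 30974] [430.78685349 118.21543876] 19 [526.7 395.   61.1] ((519.4136352539062, 401.29693603515625), 53.84513854980469) 
[ 247  155   39   40 1160] [265.89568966 174.16293103] 380 [441.3 210.9  59.9] ((441.6820983886719, 210.71212768554688), 13.171830177307129) ((441.4227294921875, 210.63031005859375), 21.87592124938965)
[488 217  24  42 643] [501.718507   234.49455677] 43 [684.4 503.2  57.4] ((683.8101806640625, 505.5238952636719), 13.616060256958008) ((671.03955078125, 517.3277587890625), 18.3463191986084)
[267 265  28  41 806] [280.92059553 285.48635236] 257 [576.1 171.5  59.1] ((577.0487670898438, 171.00631713867188), 13.473260879516602) ((576.6168823242188, 171.41531372070312), 17.717632293701172)
```

View pics/d.png

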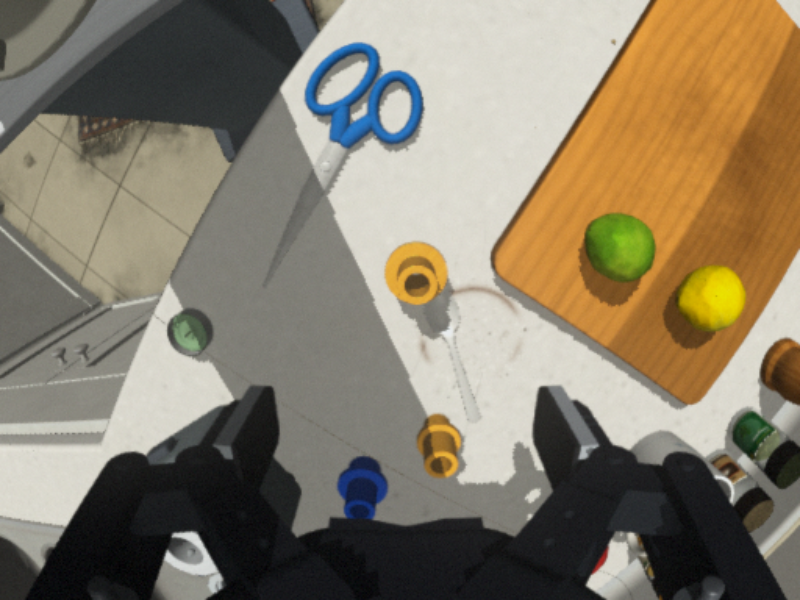

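The wrist view (800x600) shows the wide bush at (416,272): its shoulder measures 43.8 mm and its centre is (441.5,210.7). The slim bush is at (440,447), the blue one at (362,488), and a flat spoon lies at (460,370) below finger height. Descending to grip.

Call:
drive_tool(plan="1 0.03 0.13 -0.7 0; 1 0 0 -0.8 0; 1 0 0 -0.8 0; 1 0 0 -0.6 0; 1 0 0 -0.3 0; 1 0 0 -0.16 0; 1 0 0 0 0; 0 0 0 0 0; 0 0 0 0 0; 0 0 0 0 0; 0 0 0 0 0; 0 0 0 0 0")

```text
clock: 2.2
tool_pos: [441.2, 212.7, 34.2]
tcp_rot: [3.14, 0.001, 2.723]
ft_force: [-0.1, 0.4, -0.1]
grip_width: 25.4
grasp_force: 10.5
```

Call:
drive_tool(plan="0 0 0 0 0; 0 0 0 0 0; 0 0 0 0 0; 0 0 0 0 0")

```text
clock: 2.53
tool_pos: [441.3, 212.6, 34.2]
tcp_rot: [3.141, 0.001, 2.723]
ft_force: [-1.3, -0.9, 8.0]
grip_width: 24.2
grasp_force: 58.3
```

Call:
drive_tool(plan="0 0 0 0.3 0; 0 0 0 0.6 0; 0 0 0 0.8 0; 0 0 0 0.8 0; 0 0 0 0.7 0; 0 0.3 -0.72 0.22 0; 0 0.3 -0.72 0.22 0; 0 0.3 -0.72 0.22 0; 0 0.3 -0.72 0.22 0; 0 0.3 -0.72 0.22 0; 0 0.3 -0.72 0.22 0; 0 0.3 -0.72 0.22 0")

```text
clock: 3.53
tool_pos: [545.6, -41.6, 271.1]
tcp_rot: [3.141, 0.0, 2.722]
ft_force: [1.7, 1.8, -1.9]
grip_width: 24.6
grasp_force: 59.3
```

Call:
drive_tool(plan="0 0 0 0 0; 0 0 0 0 0; 0 0 0 0 0")

```text
clock: 3.78
tool_pos: [545.0, -39.6, 269.9]
tcp_rot: [3.142, -0.001, 2.722]
ft_force: [-0.0, 1.3, -2.5]
grip_width: 24.2
grasp_force: 59.4
```

Run:
```python
from h import *
import pickle
s=ctrl.read_state();print(s['tool_pos'],s['tcp_rot'],s['clock'],s['ft_force'],s['grip_width'])
c=ctrl.calibration('wrist');p,d=ctrl.capture('wrist');pickle.dump((c,p,d,s),open('w2.pkl','wb'))
cv2.imwrite('pics/e.png',cv2.resize(p[:,:,::-1],(800,600)))
ys,xs=np.where((d>0)&(d<600));P=np.array([pt(c,x,y,d[y,x],True) for x,y in zip(xs,ys)])
near=np.hypot(P[:,0]-548,P[:,1]+39)<60
q=P[near&(P[:,2]>111)&(P[:,2]<121)];print(len(q),q.mean(0).round(1),cv2.minEnclosingCircle(q[:,:2].astype(np.float32)))
r=np.hypot(*(q[:,:2]-q[:,:2].mean(0)).T)
# bore: points below rim inside
from scipy.optimize import least_squares
```

```text
[544.9626759  -39.60098282 269.90652323] [ 3.14157891e+00 -1.17062255e-03  2.72153037e+00] 3.7833 [-0.0241496   1.27508522 -2.45156709] 24.243220532117448
1839 [547.7 -36.1 116.2] ((548.8754272460938, -36.57170867919922), 30.21759796142578)
```

View pics/e.png

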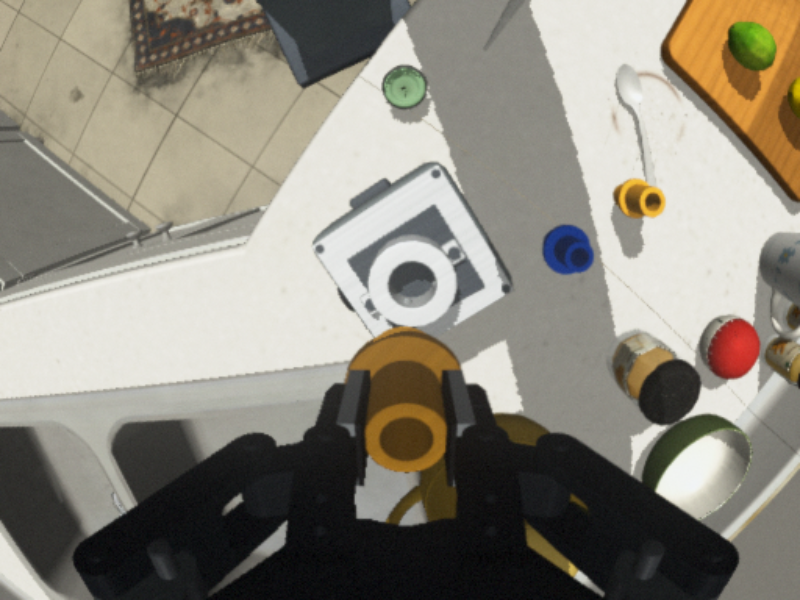

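Wrist view: ring fully visible at (413,284), bush held upright with boss top at (405,437) and shoulder at (404,365). Next I'll fit the held bush and the bore with the same camera.

Run:
```python
from h import *
import pickle
from scipy.optimize import least_squares
c,p,d,s=pickle.load(open('w2.pkl','rb'))
hsv=cv2.cvtColor(p,cv2.COLOR_RGB2HSV)
ys,xs=np.mgrid[0:384,0:512];ys=ys.ravel();xs=xs.ravel()
P=np.array([pt(c,x,y,d[y,x],True) for x,y in zip(xs,ys)]).reshape(384,512,3)
br=(hsv[...,0]>8)&(hsv[...,0]<24)&(hsv[...,1]>120)&(d>0)&(d<230)
Q=P[br];print('z',np.percentile(Q[:,2],[1,5,50,95,99]).round(1))
zt=np.percentile(Q[:,2],98)
top=Q[Q[:,2]>zt-3];print('boss top',top.mean(0).round(2),cv2.minEnclosingCircle(top[:,:2].astype(np.float32)))
sh=Q[(Q[:,2]<zt-27)&(Q[:,2]>zt-33)]
print('shoulder',len(sh),sh.mean(0).round(1),cv2.minEnclosingCircle(sh[:,:2].astype(np.float32)))
# contours on ring: outer and bore ellipses by grey, cast onto z=116
rim=((abs(P[...,2]-116)<5)&(np.hypot(P[...,0]-548.9,P[...,1]+36.6)<36)&(d<600)).astype(np.uint8)
cs,h=cv2.findContours(rim,cv2.RETR_CCOMP,cv2.CHAIN_APPROX_NONE)
for k in cs:
    if len(k)>40:
        W=np.array([onz(c,*q[0],116,True)[:2] for q in k])
        f=least_squares(lambda a:np.hypot(W[:,0]-a[0],W[:,1]-a[1])-a[2],[548,-37,20],loss='soft_l1');print('circ',len(k),f.x.round(2))
for k in [br]:
    sm=np.zeros_like(rim);sm[br]=1
    cs,_=cv2.findContours(sm,cv2.RETR_CCOMP,cv2.CHAIN_APPROX_NONE)
    for k in cs:
        if 30<len(k)<400:
            W=np.array([onz(c,*q[0],zt,True)[:2] for q in k]);f=least_squares(lambda a:np.hypot(W[:,0]-a[0],W[:,1]-a[1])-a[2],[545,-39,10],loss='soft_l1');print('brass',len(k),f.x.round(2))
print(s['tool_pos'])
```

```text
z [242.2 265.2 284.5 296.9 343.6]
boss top [549.95 -19.22 343.39] ((541.0459594726562, -43.12405014038086), 50.59819412231445)
shoulder 372 [542.9 -38.9 277.6] ((543.3101806640625, -39.123939514160156), 12.105484008789062)
circ 159 [548.29 -36.33  29.4 ]
circ 85 [548.03 -36.29  15.89]
brass 264 [529.84 -32.96  17.91]
[544.9626759  -39.60098282 269.90652323]
```

Run:
```python
from h import *
import pickle
c,p,d,s=pickle.load(open('w2.pkl','rb'))
hsv=cv2.cvtColor(p,cv2.COLOR_RGB2HSV)
br=(hsv[...,0]>8)&(hsv[...,0]<24)&(hsv[...,1]>120)&(d>0)&(d<230)
ys,xs=np.where(br);P=np.array([pt(c,x,y,d[y,x],True) for x,y in zip(xs,ys)])
P=P[np.hypot(P[:,0]-545,P[:,1]+39.6)<30]
for lo,hi in((294,300),(263,269),(236,262)):
    q=P[(P[:,2]>lo)&(P[:,2]<hi)]
    if len(q)>5: print(lo,len(q),q.mean(0).round(2),cv2.minEnclosingCircle(q[:,:2].astype(np.float32)))
print(np.histogram(P[:,2],bins=np.arange(232,312,4)))
```

```text
294 1343 [545.33 -39.7  296.04] ((546.8652954101562, -40.21390914916992), 14.008102416992188)
263 1271 [532.77 -34.56 266.21] ((538.0382690429688, -37.735042572021484), 19.594316482543945)
236 74 [530.64 -35.33 246.84] ((529.0794067382812, -34.05480194091797), 9.42317008972168)
(array([   0,   21,   30,    0,    0,    0,    1,   77, 1206,  148,  205,
        252,  286,  309,  353,  808,  727,   15,    3]), array([232, 236, 240, 244, 248, 252, 256, 260, 264, 268, 272, 276, 280,
       284, 288, 292, 296, 300, 304, 308]))
```

Bore is at (548.0,-36.3) and the bush at about (545.6,-40). Shifting (+2.4,+3.6) and lowering to just above the rim.

Call:
drive_tool(plan="0 0.05 0.07 -0.4 0; 0 0 0 -0.7 0; 0 0 0 -0.6 0; 0 0 0 -0.4 0; 0 0 0 -0.18 0; 0 0 0 0 0; 0 0 0 0 0; 0 0 0 0 0")

```text
clock: 4.5
tool_pos: [549.1, -35.6, 157.7]
tcp_rot: [3.141, 0.002, 2.723]
ft_force: [-0.2, 0.1, -2.1]
grip_width: 24.1
grasp_force: 59.5
```

Call:
drive_tool(plan="0 0 0 -0.04 0; 0 0 0 -0.04 0; 0 0 0 -0.04 0; 0 0 0 -0.02 0; 0 0 0 0 0; 0 0 0 0 0")

```text
clock: 5.0
tool_pos: [548.1, -36.1, 149.2]
tcp_rot: [-3.142, -0.0, 2.723]
ft_force: [-1.0, 0.5, -2.3]
grip_width: 24.4
grasp_force: 59.5
```

Call:
drive_tool(plan="0 0 0 -0.02 0; 0 0 0 -0.02 0; 0 0 0 -0.02 0; 0 0 0 0 0; 0 0 0 0 0")

```text
clock: 5.42
tool_pos: [548.1, -36.0, 146.2]
tcp_rot: [-3.142, -0.0, 2.723]
ft_force: [-0.1, -0.1, -2.8]
grip_width: 24.1
grasp_force: 59.5
```

The foot is at about 112, below the rim, with no contact force: it is in the bore.

Call:
drive_tool(plan="0 0 0 -0.03 0; 0 0 0 -0.03 0; 0 0 0 -0.03 0; 0 0 0 0 0; 0 0 0 0 0")

```text
clock: 5.83
tool_pos: [548.1, -36.0, 141.6]
tcp_rot: [-3.141, -0.0, 2.723]
ft_force: [-0.3, 0.3, -2.3]
grip_width: 24.6
grasp_force: 59.5
```

Call:
drive_tool(plan="0 0 0 -0.03 0; 0 0 0 -0.03 0; 0 0 0 0 0; 0 0 0 0 0")

```text
clock: 6.17
tool_pos: [548.2, -35.9, 138.7]
tcp_rot: [3.141, -0.0, 2.723]
ft_force: [1.9, 1.0, -2.4]
grip_width: 24.2
grasp_force: 59.5
```

Call:
drive_tool(plan="0 0 0 -0.03 0; 0 0 0 -0.03 0; 0 0 0 0 0; 0 0 0 0 0")

```text
clock: 6.5
tool_pos: [548.3, -35.7, 135.7]
tcp_rot: [3.141, 0.0, 2.723]
ft_force: [0.5, 2.9, -2.0]
grip_width: 24.1
grasp_force: 59.5
```

Call:
drive_tool(plan="0 0 0 -0.03 0; 0 0 0 -0.03 0; 0 0 0 0 0; 0 0 0 0 0")

```text
clock: 6.83
tool_pos: [548.5, -35.8, 133.0]
tcp_rot: [3.141, 0.0, 2.723]
ft_force: [0.5, 4.5, 1.3]
grip_width: 24.3
grasp_force: 59.8
```

Call:
drive_tool(plan="0 0 0.01 -0.02 0; 0 0 0 -0.02 0; 0 0 0 -0.02 0; 0 0 0 0 0")

```text
clock: 7.17
tool_pos: [548.4, -35.6, 130.2]
tcp_rot: [3.142, 0.001, 2.723]
ft_force: [0.1, 2.5, 1.5]
grip_width: 24.0
grasp_force: 60.2
```

Call:
drive_tool(plan="0 0 0 -0.02 0; 0 0 0 -0.02 0; 0 0 0 0 0; 0 0 0 0 0")

```text
clock: 7.5
tool_pos: [548.4, -35.6, 128.0]
tcp_rot: [-3.142, 0.001, 2.723]
ft_force: [-0.1, 1.6, 3.3]
grip_width: 24.3
grasp_force: 60.3
```

Call:
drive_tool(plan="0 0 0 -0.02 0; 0 0 0 0 0; 0 0 0 0 0")

```text
clock: 7.75
tool_pos: [548.3, -35.6, 126.8]
tcp_rot: [3.142, 0.0, 2.723]
ft_force: [1.2, 1.4, 2.5]
grip_width: 24.3
grasp_force: 60.2
```

Call:
drive_tool(plan="0 0 0 -0.01 0; 0 0 0 -0.01 0; 0 0 0 0 0; 0 0 0 0 0")

```text
clock: 8.08
tool_pos: [548.5, -35.6, 126.4]
tcp_rot: [3.141, 0.001, 2.723]
ft_force: [-2.6, 1.2, 9.7]
grip_width: 24.3
grasp_force: 60.7
```

Contact is building near the expected height (126). Pressing a little more.

Call:
drive_tool(plan="0 0 0 -0.01 0; 0 0 0 0 0; 0 0 0 0 0")

```text
clock: 8.33
tool_pos: [548.5, -35.6, 126.3]
tcp_rot: [3.141, 0.001, 2.723]
ft_force: [-4.5, 1.9, 15.0]
grip_width: 24.1
grasp_force: 61.2
```

Run:
```python
from h import *
s=ctrl.read_state();print(s['tool_pos'],s['ft_force'],s['torque'])
for n in('side',):
    c=ctrl.calibration(n);p,d=ctrl.capture(n)
    cv2.imwrite('pics/f.png',cv2.resize(p[180:280,190:320,::-1],(780,600),interpolation=cv2.INTER_CUBIC))
```

```text
[548.48900644 -35.63846859 126.2747849 ] [-4.45482394  1.85432068 15.03128055] [0.47295202 0.49709871 0.07644414]
```

View pics/f.png

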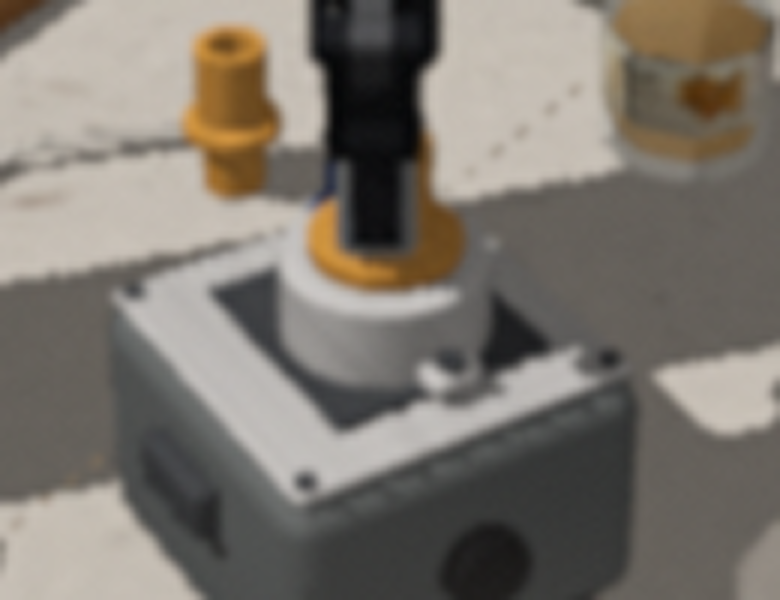

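Side crop: the shoulder sits on the rim at (387,255), with no visible gap. The force is rising about 5 N per 0.5 mm commanded, so it is seated. One more small press, then relax and release.

Call:
drive_tool(plan="0 0 0 -0.01 0; 0 0 0 0 0; 0 0 0 0 0; 0 0 0 0 0")

```text
clock: 8.72
tool_pos: [548.6, -35.7, 126.2]
tcp_rot: [3.141, 0.001, 2.723]
ft_force: [-4.7, 2.0, 19.5]
grip_width: 24.4
grasp_force: 61.7
```

Call:
drive_tool(plan="0 0 0 0.02 0; 0 0 0 0 0; 0.35 0 0 0 0; 0.5 0 0 0 0; 0.7 0 0 0 0; 0.7 0 0 0 0; 0.7 0 0 0 0; 0.7 0 0 0 0")

```text
clock: 9.38
tool_pos: [548.1, -35.6, 125.6]
tcp_rot: [-3.141, -0.0, 2.723]
ft_force: [-0.3, 0.6, -0.7]
grip_width: 59.9
grasp_force: 0.0
```

Released. Raising the arm and checking.

Call:
drive_tool(plan="0.7 0 0 0.2 0; 0.7 0 0 0.5 0; 0.7 0 0 0.7 0; 0.7 0 0 0.7 0; 0.7 0 0 0.5 0; 0.7 0 0 0.3 0; 0.7 0 0 0 0; 0.7 0 0 0 0; 0.7 0 0 0 0")

```text
clock: 10.13
tool_pos: [547.6, -35.5, 270.2]
tcp_rot: [-3.141, -0.001, 2.723]
ft_force: [0.1, 0.5, -0.1]
grip_width: 60.1
grasp_force: 0.0
```

Run:
```python
from h import *
c=ctrl.calibration('wrist');p,d=ctrl.capture('wrist')
hsv=cv2.cvtColor(p,cv2.COLOR_RGB2HSV)
br=(hsv[...,0]>8)&(hsv[...,0]<24)&(hsv[...,1]>120)&(d>0)
ys,xs=np.where((d>0)&(d<450));P=np.array([pt(c,x,y,d[y,x],True) for x,y in zip(xs,ys)]);B=br[ys,xs]
r=np.hypot(P[:,0]-548,P[:,1]+36.2)
def pl(q,n):
    a=np.c_[q[:,:2]-[548,-36.2],np.ones(len(q))];k=np.linalg.lstsq(a,q[:,2],rcond=None)[0];print(n,len(q),k.round(3))
m=B&(r<24)&(r>14.5)&(abs(P[:,2]-122)<5);pl(P[m],'shoulder top');
pl(P[~B&(r>23)&(r<29)&(abs(P[:,2]-116)<5)],'rim')
pl(P[B&(r<13)&(P[:,2]>147)],'boss top')
for n in('side',):
    p,d=ctrl.capture(n)
    cv2.imwrite('pics/g.png',cv2.resize(p[180:280,190:320,::-1],(780,600),interpolation=cv2.INTER_CUBIC))
```

```text
shoulder top 533 [-1.70000e-02 -1.10000e-02  1.22702e+02]
rim 784 [ 6.00000e-03 -3.00000e-03  1.16359e+02]
boss top 396 [-4.70000e-02  6.20000e-02  1.52703e+02]
```

View pics/g.png

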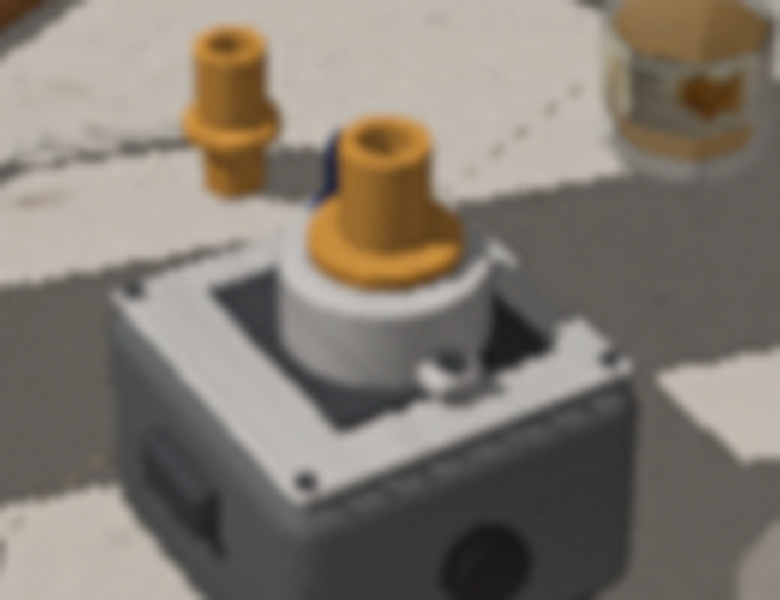

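Side crop: the bush stands upright on the rim at (387,250), released; slim bush and jar untouched. The depth fit hints at a slight tilt, possibly from edge pixels, so I'll repeat it with tighter masks.

Run:
```python
from h import *
c=ctrl.calibration('wrist');d=0;n=6
for i in range(n):
    p,x=ctrl.capture('wrist');d=d+x/n
hsv=cv2.cvtColor(p,cv2.COLOR_RGB2HSV)
br=(hsv[...,0]>8)&(hsv[...,0]<24)&(hsv[...,1]>120)&(d>0)
ys,xs=np.where((d>0)&(d<450));P=np.array([pt(c,x,y,d[y,x],True) for x,y in zip(xs,ys)]);B=br[ys,xs]
r=np.hypot(P[:,0]-548,P[:,1]+36.2)
def pl(m,n,z):
    for t in(2,1,.7):
        q=P[m&(abs(P[:,2]-z)<t)];k=np.linalg.lstsq(np.c_[q[:,:2]-[548,-36.2],np.ones(len(q))],q[:,2],rcond=None)[0];z=k[2]+(P[:,:2]-[548,-36.2])@k[:2]
    print(n,len(q),k.round(4),(q[:,:2].min(0)-[548,-36.2]).round(),(q[:,:2].max(0)-[548,-36.2]).round())
pl(B&(r<20.5)&(r>15),'shoulder',122.3);pl(~B&(r>23.5)&(r<28.5),'rim',116.3);pl(B&(r<12)&(r>9),'boss top',152.5)
```

```text
shoulder 399 [-1.120000e-02 -1.230000e-02  1.225571e+02] [-20. -20.] [19. 20.]
rim 630 [ 1.000000e-03 -1.100000e-03  1.162089e+02] [-28. -28.] [28. 28.]
boss top 214 [-1.090000e-02 -1.690000e-02  1.525177e+02] [-11. -12.] [12. 12.]
```

The tilt is real: about 1°, with the -x/-y side roughly 0.7 mm proud. I'll close the fingers and press lightly on the boss top, slightly towards the raised side.

Call:
drive_tool(plan="0 -0.05 -0.09 0 0; 0 0 0 0 0; 0 0 0 0 0; 0 0 0 0 0; 0 0 0 0 0; 0 0 0 -0.4 0; 0 0 0 -0.7 0; 0 0 0 -0.6 0; 0 0 0 -0.4 0; 0 0 0 -0.1 0; 0 0 0 0 0; 0 0 0 0 0")

```text
clock: 11.53
tool_pos: [546.3, -40.0, 161.6]
tcp_rot: [3.141, 0.001, 2.723]
ft_force: [-0.8, -1.0, 1.1]
grip_width: -0.3
grasp_force: 0.0
```

Call:
drive_tool(plan="0 0 0 -0.03 0; 0 0 0 -0.03 0; 0 0 0 0 0; 0 0 0 0 0")

```text
clock: 11.87
tool_pos: [546.0, -40.1, 158.5]
tcp_rot: [3.141, 0.001, 2.723]
ft_force: [-0.1, 0.3, 0.8]
grip_width: 0.1
grasp_force: 0.0
```

Call:
drive_tool(plan="0 0 0 -0.03 0; 0 0 0 -0.03 0; 0 0 0 -0.02 0; 0 0 0 0 0; 0 0 0 0 0")

```text
clock: 12.28
tool_pos: [545.6, -40.0, 153.6]
tcp_rot: [-3.141, -0.0, 2.723]
ft_force: [0.5, -0.0, -0.8]
grip_width: -0.0
grasp_force: 0.0
```

Call:
drive_tool(plan="0 0 0 -0.02 0; 0 0 0 0 0; 0 0 0 0 0")

```text
clock: 12.53
tool_pos: [545.6, -40.0, 152.7]
tcp_rot: [-3.142, -0.0, 2.723]
ft_force: [0.1, 0.3, 0.6]
grip_width: -0.2
grasp_force: 0.0
```

Call:
drive_tool(plan="0 0 0 -0.01 0; 0 0 0 0 0; 0 0 0 0 0")

```text
clock: 12.78
tool_pos: [545.7, -40.1, 152.5]
tcp_rot: [-3.142, 0.0, 2.723]
ft_force: [-0.6, -1.3, 2.5]
grip_width: -0.1
grasp_force: 1.4
```

Contact at 152.5. Pressing on in small steps.

Call:
drive_tool(plan="0 0 0 -0.01 0; 0 0 0 -0.01 0; 0 0 0 0 0; 0 0 0 0 0")

```text
clock: 13.12
tool_pos: [545.8, -40.3, 152.2]
tcp_rot: [-3.141, 0.001, 2.723]
ft_force: [-3.4, -0.5, 11.1]
grip_width: 0.0
grasp_force: 5.5
```

Call:
drive_tool(plan="0 0 0 -0.01 0; 0 0 0 0 0; 0 0 0 0 0")

```text
clock: 13.37
tool_pos: [545.6, -40.4, 152.0]
tcp_rot: [-3.141, 0.0, 2.723]
ft_force: [-5.3, -2.9, 15.3]
grip_width: -0.2
grasp_force: 7.4
```

Call:
drive_tool(plan="0 0 0 -0.01 0; 0 0 0 -0.005 0; 0 0 0 0 0; 0 0 0 0 0")

```text
clock: 13.7
tool_pos: [545.6, -40.4, 151.9]
tcp_rot: [-3.141, 0.001, 2.723]
ft_force: [-7.8, -2.0, 21.8]
grip_width: -0.2
grasp_force: 10.8
```

Call:
drive_tool(plan="0 0 0 0.05 0; 0 0 0 0.3 0; 0 0 0 0.7 0; 0 0 0 0.7 0; 0 0 0 0.5 0; 0 0 0 0.2 0; 0.7 0 0 0 0; 0.7 0 0 0 0; 0.7 0 0 0 0; 0.7 0 0 0 0; 0.7 0 0 0 0; 0.7 0 0 0 0")

```text
clock: 14.7
tool_pos: [545.2, -40.0, 271.4]
tcp_rot: [-3.141, -0.002, 2.723]
ft_force: [-0.5, -0.3, 0.6]
grip_width: 59.9
grasp_force: 0.0
```

```bash
cat > t.py <<'E'
from h import *
print(ctrl.read_state()['tool_pos'])
c=ctrl.calibration('wrist');d=0;n=6
for i in range(n):
    p,x=ctrl.capture('wrist');d=d+x/n
hsv=cv2.cvtColor(p,cv2.COLOR_RGB2HSV)
br=(hsv[...,0]>8)&(hsv[...,0]<24)&(hsv[...,1]>120)&(d>0)
ys,xs=np.where((d>0)&(d<450));P=np.array([pt(c,x,y,d[y,x],True) for x,y in zip(xs,ys)]);B=br[ys,xs]
r=np.hypot(P[:,0]-548,P[:,1]+36.2)
def pl(m,n,z):
    for t in(2,1,.7):
        q=P[m&(abs(P[:,2]-z)<t)];k=np.linalg.lstsq(np.c_[q[:,:2]-[548,-36.2],np.ones(len(q))],q[:,2],rcond=None)[0];z=k[2]+(P[:,:2]-[548,-36.2])@k[:2]
    print(n,len(q),k.round(4))
pl(B&(r<20.5)&(r>15),'shoulder',122.3);pl(~B&(r>23.5)&(r<28.5),'rim',116.3);pl(B&(r<12)&(r>9),'boss top',152.5)
E
python3 t.py
```

```text
[545.23100014 -39.97202172 271.43628668]
shoulder 387 [-6.1000e-03 -8.0000e-04  1.2197e+02]
rim 627 [-2.30000e-03 -5.00000e-04  1.15867e+02]
boss top 216 [ 1.000000e-04 -5.300000e-03  1.519656e+02]
```

The shoulder now sits 6.10 mm above the rim (nominal 6.00) and is parallel to it within about 0.1 mm all round. The bush is released and the arm is clear, so I'm handing in.

```bash
python3 -c "
from cell import ctrl
print(ctrl.close_job())"
```

```text
the job is handed in; nothing more can be done
None
```

The wide brass bush is pressed into the bearing housing with its shoulder flush on the rim to about 0.1 mm, after a second light press to take out a 1° tilt; I released it, kept every press under 30 N, and left the slim bush and honey jar untouched.

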